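Unload the machining fixture onto the wire rack in nest order

ROBOT

A 6-joint arm with a two-finger parallel gripper is mounted at the origin on the work surface. World frame = base frame: x ahead of the robot, y to its left, z up, the work surface at z = 0. Lengths are in mm, angles in rad, forces in N, time in s.
With the tool pointing down it reaches from about 350 to 775 mm from the base axis. Payload 7.3 kg.
Tool frame: the origin (TCP) lies between the finger pads; the fingertips stand bot.tip_extent ahead of it and the grasp point (between the pads) lies 6 mm ahead of it (bot.tip_extent is the distance from the TCP to the fingertips, in mm); x points along the fingers, y is the direction in which the jaws open and shut, and the axes are right-handed (so a half turn about x gives the same grasp; the last joint's range is limited). The gripper opens to 92 mm and grips with 3 to 60 N. Pads are 19 mm wide; open, the fingers measure 130 mm over their backs; the gripper's body (75 mm by 190 mm) begins 47 mm behind the grasp point.
Start: joints at [-1.402, 0.342, 1.524, -0, 1.275, -0.146], TCP at [162.576, -499.211, 251.741] pointing down, gripper open.
Joint ranges: [-2.53, 2.53], [-0.77, 2.02], [0.04, 2.7], [-1, 4.14], [0.28, 2.66], [-3.11, 3.11]. Speed limits (rad/s): [2.57, 2.57, 3.14, 3.14, 3.14, 3.14].

INTERFACE

Orientations are given as [roll, pitch, yaw] about the fixed x, y, z axes, in that order (R = Rz(yaw) Ry(pitch) Rx(roll)).
In Python, from plant import bot, capture, workorder gives the robot as it stands. The module is installed in compiled form; this text tells all that it offers.
- The arm moves only by the shell command python3 -m crank 'ROWS'. ROWS is JSON, a list of rows, each an object with "linear": the shift along the tool's x, y, z in cm, a list of three; "delta_rot": the turn, a rotation vector about the tool's x, y, z in degrees, a list of three; "fingers": the opening, from 0 (shut) to 1 (fully open). In form: [{"linear": [x, y, z], "delta_rot": [wx, wy, wz], "fingers": fingers}, ...]. A call has exactly 5 rows; each row shifts and turns the commanded pose from where the row before left it, along the tool's axes as they then stand; what a row does not reach is not made up. A row lasts 1/10 s, in which the tool goes at most 50 mm and 8.59 degrees, less where a joint would pass 70% of its speed; a pose out of reach is approached as far as the arm can. A call with a gripper value outside its range is refused whole. The fingers move at their own pace and stop on an object; the grip force is fixed at half the most. Time passes only in rows, so rows that do not move let the fingers close, or fill a call up. It gives the time, the measured TCP pose, the force and the opening at its end, in the units of the state.
- bot.get_obs(): the state, without advancing time (a new reading comes with each control period).
- capture(name): name is "scene" or "top"; returns a dict with "image" (480x640x3 uint8, blue, green, red), "mtx" (3x3 intrinsics, pixels), "dist_coeffs" ([k1, k2, p1, p2, k3] as OpenCV has them; the pictures are not rectified), "pose" (4x4, takes a point from camera to world coordinates). Camera axes: x right, y down, z forward; pixel columns grow to the right and rows downward; lengths in mm; the calibration is good to about 2 mm. A picture is of the moment at which its call begins. There is no depth.
- workorder.close_job(): hands the job in, once; it reports no verdict.
The state is a dict: "time": time; "joint_positions": joint angles; "dq": joint speeds; "tau": joint torques, N m; "tool_pos": TCP position; "tcp_rot": TCP orientation; "contact_force": force on the tool from outside, world axes, zero at the start; "moment": the same for the moment, N m; "grip_width": finger opening in mm.
Only numpy, scipy, OpenCV 4.12 (cv2) and the standard library are available. Lean on these libraries where they do the work, as an engineer would, in place of code of your own. Each camera call takes 0.05 s, during which the arm holds its last target. There are 200 camera calls.

TASK

Unload the four finished parts from the machining fixture onto the white wire rack, keeping their order so that each can be traced to its nest: the part next to the fixture's stop block goes into the place at the rack's handle end, the next part into the next place, and so on down the row. Stand each part upright on its flange, about in the middle of its own place between the divider wires, and set it down gently: do not drop it.

Things in the scene. Friction and masses are not known exactly. Their poses are not given: they have to be found in the camera images.
- hub_mid (a point): Bare aluminium part, 56 mm tall, loose: a round flange 46 mm across and 7 mm thick at the bottom, and on it a round boss 36 mm across with an open bore 24 mm wide in its top (37 mm deep). This point is on its axis, half-way up (28 mm above its underside); z points up along its axis. It may be gripped from any side, 36 mm. It weighs about 120 g.
- hex_mid (a point): Bare aluminium part, 56 mm tall, loose: a round flange 46 mm across and 7 mm thick at the bottom, and on it a solid hexagonal boss, 32 mm across flats. This point is on its axis, half-way up (28 mm above its underside); z points up along its axis. One pair of flats faces along its x. It weighs about 150 g.
- fork_mid (a point): Bare aluminium part, 56 mm tall, loose: a round flange 46 mm across and 7 mm thick at the bottom, and on it a square-shouldered fork: a block 32 mm (along x) by 28 mm (along y) whose upper 33 mm is split by a 12 mm slot into two ears. This point is on its axis, half-way up (28 mm above its underside); z points up along its axis. Grip it along x, across the outer faces of the ears, 32 mm. It weighs about 120 g.
- rotor_mid (a point): Bare aluminium part, 56 mm tall, loose: a round flange 46 mm across and 7 mm thick at the bottom, and on it a slim round stem 22 mm across; eight low ribs, 2 mm high, radiate over the flange. This point is on its axis, half-way up (28 mm above its underside); z points up along its axis. It may be gripped from any side, 22 mm. It weighs about 80 g.
- nest_hub: The fixture's nest in which the hub (round boss with bore) stands at the start: one of four identical fixed dark steel blocks, 66 x 66 x 18 mm, each with a round recess 48 mm wide, 4 mm deep. They sit 70 mm apart in a row (along their y) on a dark rail 336 x 72 mm, 25 mm high; which is where in the row varies. Origin: centre of its underside, 14 mm below the recess floor; z up.
- nest_hex: The fixture's nest in which the hexagonal part stands at the start: one of four identical fixed dark steel blocks, 66 x 66 x 18 mm, each with a round recess 48 mm wide, 4 mm deep. They sit 70 mm apart in a row (along their y) on a dark rail 336 x 72 mm, 25 mm high; which is where in the row varies. Origin: centre of its underside, 14 mm below the recess floor; z up.
- nest_fork: The fixture's nest in which the fork stands at the start: one of four identical fixed dark steel blocks, 66 x 66 x 18 mm, each with a round recess 48 mm wide, 4 mm deep. They sit 70 mm apart in a row (along their y) on a dark rail 336 x 72 mm, 25 mm high; which is where in the row varies. Origin: centre of its underside, 14 mm below the recess floor; z up.
- nest_rotor: The fixture's nest in which the rotor (slim stem) stands at the start: one of four identical fixed dark steel blocks, 66 x 66 x 18 mm, each with a round recess 48 mm wide, 4 mm deep. They sit 70 mm apart in a row (along their y) on a dark rail 336 x 72 mm, 25 mm high; which is where in the row varies. Origin: centre of its underside, 14 mm below the recess floor; z up.
- stop: The fixture's stop: a fixed upright block of bright steel at one end of the rail (either end), 22 mm along the row, 60 mm across it, 48 mm high, in line with the nests, its centre 49 mm from the nearest nest's. The other end has only a low dark clamp strip, 11 mm high, with one screw. Origin: centre of its underside, on the rail.
- rack: White wire rack, fixed, 90 mm wide (x), 304 mm long (y). Four places in a row at y = 114, 38, -38, -114 mm; floor wires' tops 32 mm above the table. Divider wires between places: 72 mm clear, tops 12 mm above the floor wires; side wires' tops 6 mm above them; corner posts 43 mm high. A carrying handle with a grey grip, 66 mm high, slopes out 36 mm beyond the +y end only. Origin: its middle, on the table; z up.
Mind the look-alikes: they are no part of the job. What is shaped like the part that bears hex_mid but black or green is not meant. What is shaped like the part that bears fork_mid but green or turquoise is not meant.

How it is judged (in metres and radians):
At the end, for the whole second after the job is handed in: The part from the nth nest counted from the stop stands in the nth place of the rack counted from the handle: within 14 mm of its middle along the rack and 16 mm across it, on the floor wires (height within 4 mm), upright within 0.1 rad, at rest (((horizontal distance between nest_hub and stop between 0.029 and 0.069 m and y of hub_mid in the frame of rack between 0.1 and 0.128 m) or (horizontal distance between nest_hub and stop between 0.099 and 0.139 m and y of hub_mid in the frame of rack between 0.024 and 0.052 m) or (horizontal distance between nest_hub and stop between 0.169 and 0.209 m and y of hub_mid in the frame of rack between -0.052 and -0.024 m) or (horizontal distance between nest_hub and stop between 0.239 and 0.279 m and y of hub_mid in the frame of rack between -0.128 and -0.1 m)) and x of hub_mid in the frame of rack between -0.016 and 0.016 m and z of hub_mid in the frame of rack between 0.056 and 0.064 m and angle between each of hub_mid, hex_mid, fork_mid, rotor_mid's own z axis and vertical below 0.1 rad and linear speed of each of hub, hex, fork, rotor below 0.02 m/s and angular speed of each of hub, hex, fork, rotor below 0.2 rad/s and ((horizontal distance between nest_hex and stop between 0.029 and 0.069 m and y of hex_mid in the frame of rack between 0.1 and 0.128 m) or (horizontal distance between nest_hex and stop between 0.099 and 0.139 m and y of hex_mid in the frame of rack between 0.024 and 0.052 m) or (horizontal distance between nest_hex and stop between 0.169 and 0.209 m and y of hex_mid in the frame of rack between -0.052 and -0.024 m) or (horizontal distance between nest_hex and stop between 0.239 and 0.279 m and y of hex_mid in the frame of rack between -0.128 and -0.1 m)) and x of hex_mid in the frame of rack between -0.016 and 0.016 m and z of hex_mid in the frame of rack between 0.056 and 0.064 m and ((horizontal distance between nest_fork and stop between 0.029 and 0.069 m and y of fork_mid in the frame of rack between 0.1 and 0.128 m) or (horizontal distance between nest_fork and stop between 0.099 and 0.139 m and y of fork_mid in the frame of rack between 0.024 and 0.052 m) or (horizontal distance between nest_fork and stop between 0.169 and 0.209 m and y of fork_mid in the frame of rack between -0.052 and -0.024 m) or (horizontal distance between nest_fork and stop between 0.239 and 0.279 m and y of fork_mid in the frame of rack between -0.128 and -0.1 m)) and x of fork_mid in the frame of rack between -0.016 and 0.016 m and z of fork_mid in the frame of rack between 0.056 and 0.064 m and ((horizontal distance between nest_rotor and stop between 0.029 and 0.069 m and y of rotor_mid in the frame of rack between 0.1 and 0.128 m) or (horizontal distance between nest_rotor and stop between 0.099 and 0.139 m and y of rotor_mid in the frame of rack between 0.024 and 0.052 m) or (horizontal distance between nest_rotor and stop between 0.169 and 0.209 m and y of rotor_mid in the frame of rack between -0.052 and -0.024 m) or (horizontal distance between nest_rotor and stop between 0.239 and 0.279 m and y of rotor_mid in the frame of rack between -0.128 and -0.1 m)) and x of rotor_mid in the frame of rack between -0.016 and 0.016 m and z of rotor_mid in the frame of rack between 0.056 and 0.064 m); the robot touches nothing.
It fails at once if the hub is dropped (moves faster than 0.7 m/s while the fingers do not hold it, a fall of about 25 mm) (linear speed of hub above 0.7 m/s and contact force between the fingers and hub below 0.2 N).
It fails at once if the hex is dropped (moves faster than 0.7 m/s while the fingers do not hold it, a fall of about 25 mm) (linear speed of hex above 0.7 m/s and contact force between the fingers and hex below 0.2 N).
It fails at once if the fork is dropped (moves faster than 0.7 m/s while the fingers do not hold it, a fall of about 25 mm) (linear speed of fork above 0.7 m/s and contact force between the fingers and fork below 0.2 N).
It fails at once if the rotor is dropped (moves faster than 0.7 m/s while the fingers do not hold it, a fall of about 25 mm) (linear speed of rotor above 0.7 m/s and contact force between the fingers and rotor below 0.2 N).
It also fails if it takes over 104 s, if anything falls off the work surface, if the arm or the gripper's body presses on something with over 40 N, if the wrist force passes 120 N, or if a joint passes its speed limit or range.

## Working session

There is one attempt and no reset: what is moved stays moved. The work goes in short steps, Python scripts to look and compute and a shell command to move; the robot and the scene stay as the last step left them, time stands still between calls to the robot, and variables do not carry over. Pictures are saved under pics/ and viewed, on a budget of 14 in all, crops included, one or two more only if the job needs it, and the job is handed in when it is done.

```bash
mkdir -p pics
python3 - <<'E'
from plant import bot, capture
import cv2,numpy as np
for n in("scene","top"):
    c=capture(n); cv2.imwrite(f"pics/{n}0.png",c["image"]); print(n,c["mtx"].round(1).tolist(),np.round(c["dist_coeffs"],4),c["pose"].round(3).tolist())
print(bot.get_obs(),bot.tip_extent)
E
```

```text
scene [[509.4, 0.0, 319.4], [0.0, 509.4, 244.7], [0.0, 0.0, 1.0]] [-0.0596  0.      0.      0.      0.    ] [[0.847, 0.295, -0.442, 1030.782], [0.531, -0.454, 0.715, -828.988], [0.01, -0.841, -0.541, 700.357], [0.0, 0.0, 0.0, 1.0]]
top [[590.1, 0.0, 318.1], [0.0, 590.1, 243.8], [0.0, 0.0, 1.0]] [-0.172  0.     0.     0.     0.   ] [[0.023, -0.993, 0.114, 394.131], [-1.0, -0.023, 0.004, -5.735], [-0.001, -0.114, -0.994, 1404.236], [0.0, 0.0, 0.0, 1.0]]
{'time': 0.1, 'joint_positions': array([-1.40201638e+00,  3.42644556e-01,  1.52489189e+00, -7.04237320e-06,
        1.27538795e+00, -1.46002917e-01]), 'dq': array([-0.00049192,  0.00038391, -0.0035646 , -0.00180967,  0.00165551,
        0.00061465]), 'tau': array([ 1.90000217e-03, -4.32001126e+01, -2.44694299e+01,  7.19470927e-02,
        5.25802025e-02, -4.29523050e-05]), 'tool_pos': array([ 162.50989683, -498.88556772,  251.12917017]), 'tcp_rot': array([-1.71174232,  1.56946456,  1.74463525]), 'contact_force': array([1.00004083, 0.90987032, 0.09715443]), 'moment': array([-0.01106509, -0.04824921,  0.03810704]), 'grip_width': 91.9358316192097} 25.0
```

View pics/scene0.png

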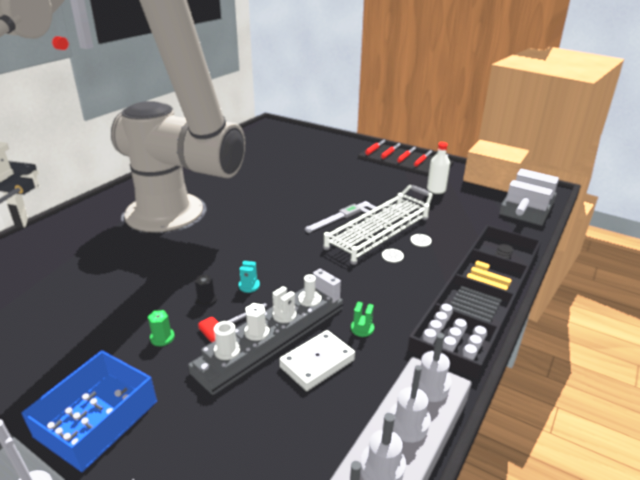

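View pics/top0.png

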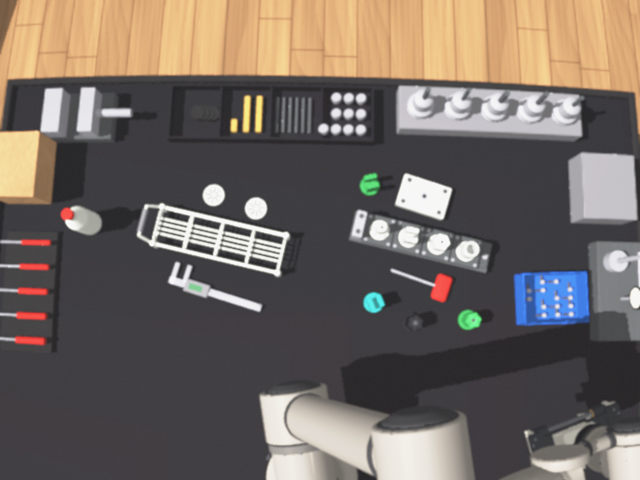

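Scene image: the fixture runs from the bright stop (326,284) to the clamp end. From the stop, the parts are slim stem (310,290), fork (284,303), hex (256,320) and bored hub (226,338). The rack's handle is at the far end, (415,195). The look-alikes are green hex (161,327), black hex (205,290), turquoise fork (249,277) and green fork (363,318). None of them is bare aluminium and none stands in the fixture. I'll confirm with one enlarged crop.

Run:
```python
import cv2,numpy as np
a=cv2.imread("pics/top0.png");b=cv2.imread("pics/scene0.png")
r=lambda i:cv2.resize(i,(800,300),interpolation=cv2.INTER_CUBIC)
x=cv2.resize(a[200:280,340:500],(400,200),interpolation=cv2.INTER_CUBIC)
x=cv2.resize(a[200:280,345:497],(800,421),interpolation=cv2.INTER_CUBIC)[:300]
y=cv2.resize(b[260:390,180:350],(392,300),interpolation=cv2.INTER_CUBIC); z=cv2.resize(a[195:280,130:300],(408,300),interpolation=cv2.INTER_CUBIC)
cv2.imwrite("pics/crop1.png",np.vstack([x,np.hstack([y,z])]))
```

```text
(no output)
```

View pics/crop1.png

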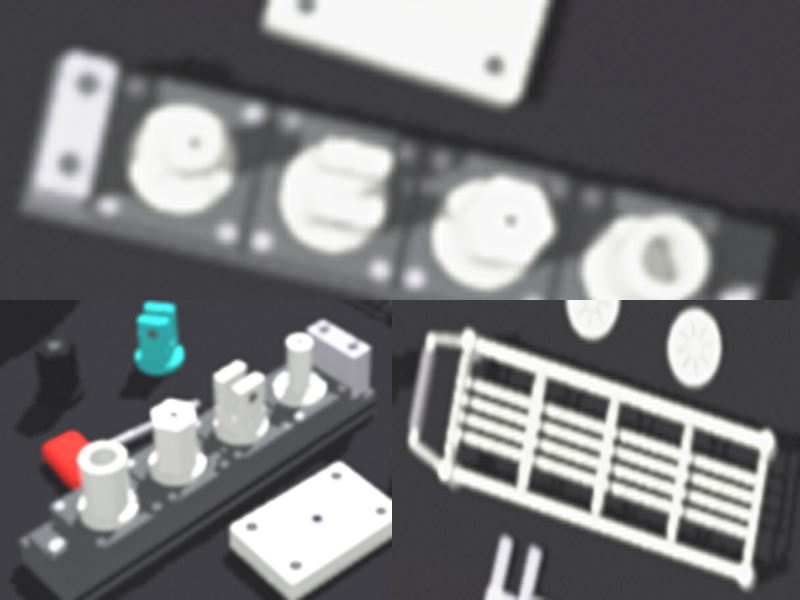

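The crop confirms the order from the stop: rotor, fork, hex, hub, all bare aluminium. The rack's handle is at the left (+y) end. Next I'll compute positions and look closely at the hex and fork angles.

```bash
cat > h.py <<'E'
import cv2,numpy as np
from plant import bot,capture
from scipy.spatial.transform import Rotation as R
def ray(c,uv,z):
    p=cv2.undistortPoints(np.float64(uv).reshape(-1,1,2),c["mtx"],np.float64(c["dist_coeffs"])).reshape(-1,2)
    d=np.c_[p,np.ones(len(p))]@c["pose"][:3,:3].T; o=c["pose"][:3,3]
    return o+d*((np.asarray(z)-o[2])/d[:,2])[:,None]
def proj(c,X):
    M=np.linalg.inv(c["pose"]); return cv2.projectPoints(np.float64(X).reshape(-1,1,3),cv2.Rodrigues(M[:3,:3])[0],M[:3,3],c["mtx"],np.float64(c["dist_coeffs"]))[0].reshape(-1,2)
def go(x,y,gz,yaw):
    """remaining move to grasp point (x,y,gz), tool down, jaw axis at world angle yaw deg (mod 180)"""
    o=bot.get_obs(); r=R.from_euler("xyz",o["tcp_rot"]); A=r.as_matrix()
    b=np.array([np.cos(np.radians(yaw)),np.sin(np.radians(yaw)),0])
    if b@A[:,1]<0:b=-b
    T=np.c_[[0,0,-1],b,np.cross([0,0,-1],b)]
    d=np.array([x,y,gz+6.])-o["tool_pos"]
    print("t",round(o["time"],2),"tcp",o["tool_pos"].round(1),"jaw deg",np.degrees(np.arctan2(A[1,1],A[0,1])).round(1),"y axis",A[:,1].round(2),"z axis",A[:,2].round(2),"grip",round(o["grip_width"],1),"F",o["contact_force"].round(1))
    print(" linear cm (cur axes)",(A.T@d/10).round(2)," (target axes)",(T.T@d/10).round(2)," rot deg",np.degrees(R.from_matrix(A.T@T).as_rotvec()).round(2))
E
python3 - <<'E'
from h import *
t=capture("top");s=capture("scene")
f=lambda u,v:(345+u/5.263,200+v/5.263)
P=ray(t,[f(195,143),f(510,220),f(667,254),f(78,123)],[95,95,95,73]); print("rotor hex hub stop\n",P.round(1))
# scene picks
g=lambda u,v:(180+u/392*170,260+(v-300)/300*130)
S=ray(s,[g(299,341),g(175,413),g(105,458),g(340,341)],[95,95,95,73]);print(S.round(1))
k=lambda u,v:(130+(u-392)/2.4,195+(v-300)/3.53)
C=ray(t,[k(469,338),k(447,474),k(768,438),k(742,577)],43);print("rack",C.round(1),C.mean(0).round(1))
e=(C[0]+C[1]-C[2]-C[3])/2;print(np.linalg.norm(e),np.degrees(np.arctan2(e[1],e[0])))
e=P[0]-P[2];print(np.linalg.norm(e[:2])/3,np.degrees(np.arctan2(e[1],e[0])))
a=t["image"][222:258,395:459].astype(float);a=np.clip((a-110)*1.75,0,255).astype(np.uint8)
b=s["image"][280:345,235:305].astype(float);b=np.clip((b-110)*1.75,0,255).astype(np.uint8)
cv2.imwrite("pics/c2.png",np.hstack([cv2.resize(a,(480,270),interpolation=2),cv2.resize(b,(290,270),interpolation=2)]))
E
```

```text
rotor hex hub stop
 [[ 584.8 -143.8   95. ]
 [ 554.8 -279.6   95. ]
 [ 541.7 -348.1   95. ]
 [ 595.6  -95.1   73. ]]
[[ 584.8 -143.2   95. ]
 [ 554.3 -277.4   95. ]
 [ 542.4 -348.1   95. ]
 [ 599.5  -98.3   73. ]]
rack [[632.3 371.   43. ]
 [539.9 387.9  43. ]
 [571.   72.7  43. ]
 [478.7  95.2  43. ]] [555.5 231.7  43. ]
301.75894651615533 78.28845959734713
69.60094693041152 78.09261665554648
```

View pics/c2.png

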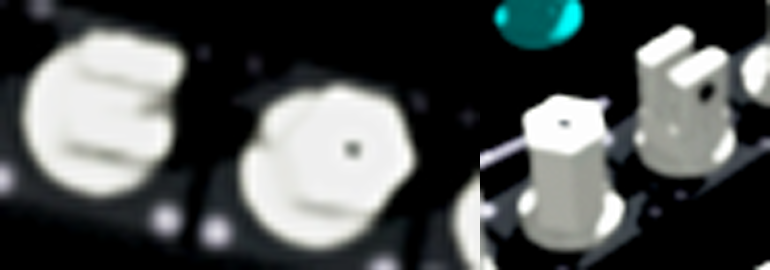

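The two views agree within about 2 mm. Row and rack are both at about 78°, and the hex flats and fork ears face across the row (jaw about -11°). Target above the rotor next.

```bash
python3 -c "
from h import *
go(584.8,-143.5,170,-11)"
```

```text
t 0.2 tcp [ 162.6 -499.   251.3] jaw deg -72.0 y axis [ 0.31 -0.95 -0.  ] z axis [-0.95 -0.31 -0.  ] grip 92.1 F [0.2 0.6 0.6]
 linear cm (cur axes) [  7.56 -20.72 -51.16]  (target axes) [  7.53  34.67 -42.95]  rot deg [-6.096e+01 -3.000e-02  4.000e-02]
```

```bash
python3 -m crank '[{"linear":[0.3,-1.73,-4.26],"delta_rot":[0,0,0],"fingers":1},{"linear":[0.3,-1.73,-4.26],"delta_rot":[0,0,0],"fingers":1},{"linear":[0.3,-1.73,-4.26],"delta_rot":[0,0,0],"fingers":1},{"linear":[0.3,-1.73,-4.26],"delta_rot":[0,0,0],"fingers":1},{"linear":[0.3,-1.73,-4.26],"delta_rot":[0,0,0],"fingers":1}]'
python3 -m crank '[{"linear":[0.3,-1.73,-4.26],"delta_rot":[0,0,0],"fingers":1},{"linear":[0.3,-1.73,-4.26],"delta_rot":[0,0,0],"fingers":1},{"linear":[0.3,-1.73,-4.26],"delta_rot":[0,0,0],"fingers":1},{"linear":[0.3,-1.73,-4.26],"delta_rot":[0,0,0],"fingers":1},{"linear":[0.3,-1.73,-4.26],"delta_rot":[0,0,0],"fingers":1}]'
python3 -m crank '[{"linear":[0.3,-1.73,-4.26],"delta_rot":[0,0,0],"fingers":1},{"linear":[0.3,-1.73,-4.26],"delta_rot":[0,0,0],"fingers":1},{"linear":[0.3,0,0],"delta_rot":[-7.62,0,0],"fingers":1},{"linear":[0.3,0,0],"delta_rot":[-7.62,0,0],"fingers":1},{"linear":[0.3,0,0],"delta_rot":[-7.62,0,0],"fingers":0.7}]'
python3 -m crank '[{"linear":[0.3,0,0],"delta_rot":[-7.62,0,0],"fingers":0.7},{"linear":[0.3,0,0],"delta_rot":[-7.62,0,0],"fingers":0.7},{"linear":[0.3,0,0],"delta_rot":[-7.62,0,0],"fingers":0.7},{"linear":[0.3,0,0],"delta_rot":[-7.62,0,0],"fingers":0.7},{"linear":[0.3,0,0],"delta_rot":[-7.62,0,0],"fingers":0.7}]'
python3 - <<'E'
from h import *
go(584.8,-143.5,170,-11)
c=capture("scene");cv2.imwrite("pics/s3.png",c["image"][60:420,100:580])
E
```

```text
time: 0.7
tool_pos: [339.4, -349.6, 236.6]
tcp_rot: [1.902, 1.571, -0.925]
contact_force: [0.5, 0.1, 0.3]
grip_width: 91.6
time: 1.2
tool_pos: [515.3, -201.3, 221.5]
tcp_rot: [0.195, 1.571, -2.632]
contact_force: [-0.0, -1.0, -0.7]
grip_width: 92.4
time: 1.7
tool_pos: [584.5, -142.9, 206.0]
tcp_rot: [-0.961, 1.57, 2.901]
contact_force: [-0.3, -0.4, 0.8]
grip_width: 87.6
time: 2.2
tool_pos: [584.3, -143.5, 191.3]
tcp_rot: [-1.629, 1.57, 2.897]
contact_force: [-0.6, -0.1, 0.4]
grip_width: 64.1
t 2.2 tcp [ 584.3 -143.5  191.3] jaw deg -10.7 y axis [ 0.98 -0.19 -0.  ] z axis [-0.19 -0.98 -0.  ] grip 64.1 F [-0.6 -0.1  0.4]
 linear cm (cur axes) [ 1.53  0.06 -0.01]  (target axes) [ 1.53  0.05 -0.01]  rot deg [ 0.32 -0.    0.04]
```

View pics/s3.png

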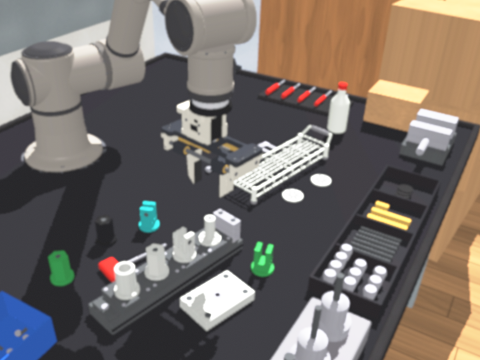

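```bash
python3 -m crank '[{"linear":[3,0.05,0],"delta_rot":[0,0,0],"fingers":0.5},{"linear":[3,0,0],"delta_rot":[0,0,0],"fingers":0.5},{"linear":[2.5,0,0],"delta_rot":[0,0,0],"fingers":0.5},{"linear":[1.5,0,0],"delta_rot":[0,0,0],"fingers":0.5},{"linear":[1,0,0],"delta_rot":[0,0,0],"fingers":0.5}]'
python3 -m crank '[{"linear":[0,0,0],"delta_rot":[0,0,0],"fingers":0.1},{"linear":[0,0,0],"delta_rot":[0,0,0],"fingers":0.1},{"linear":[0,0,0],"delta_rot":[0,0,0],"fingers":0.1},{"linear":[0,0,0],"delta_rot":[0,0,0],"fingers":0.1},{"linear":[0,0,0],"delta_rot":[0,0,0],"fingers":0.1}]'
python3 -m crank '[{"linear":[0,0,0],"delta_rot":[0,0,0],"fingers":0.1},{"linear":[0,0,0],"delta_rot":[0,0,0],"fingers":0.1},{"linear":[0,0,0],"delta_rot":[0,0,0],"fingers":0.1},{"linear":[-0.3,0,0],"delta_rot":[0,0,0],"fingers":0.1},{"linear":[-0.7,0,0],"delta_rot":[0,0,0],"fingers":0.1}]'
python3 -c "
from h import *
go(578.6,343.3,170,-11.7)"
```

```text
time: 2.75
tool_pos: [584.3, -143.4, 80.2]
tcp_rot: [-1.71, 1.569, 2.808]
contact_force: [-0.2, 0.0, 0.1]
grip_width: 45.7
time: 3.25
tool_pos: [585.4, -143.8, 82.8]
tcp_rot: [1.341, 1.569, -0.422]
contact_force: [-0.4, -0.4, 3.8]
grip_width: 21.6
time: 3.75
tool_pos: [584.3, -143.4, 91.3]
tcp_rot: [-1.701, 1.569, 2.819]
contact_force: [0.1, -0.1, -0.3]
grip_width: 21.6
t 3.75 tcp [ 584.3 -143.4   91.3] jaw deg -11.0 y axis [ 0.98 -0.19 -0.  ] z axis [-0.19 -0.98 -0.  ] grip 21.6 F [ 0.1 -0.1 -0.3]
 linear cm (cur axes) [ -8.44  -9.86 -47.67]  (target axes) [ -8.47 -10.42 -47.54]  rot deg [ 0.69 -0.01  0.11]
```

```bash
python3 -m crank '[{"linear":[-3,0,0],"delta_rot":[0,0,0],"fingers":0.1},{"linear":[-3,0,0],"delta_rot":[0,0,0],"fingers":0.1},{"linear":[-2.4,0,0],"delta_rot":[0,0,0],"fingers":0.1},{"linear":[0,-0.41,-2],"delta_rot":[0,0,0],"fingers":0.1},{"linear":[0,-0.72,-3.5],"delta_rot":[0,0,0],"fingers":0.1}]'
python3 -m crank '[{"linear":[0,-0.91,-4.4],"delta_rot":[0,0,0],"fingers":0.1},{"linear":[0,-0.91,-4.4],"delta_rot":[0,0,0],"fingers":0.1},{"linear":[0,-0.91,-4.4],"delta_rot":[0,0,0],"fingers":0.1},{"linear":[0,-0.91,-4.4],"delta_rot":[0,0,0],"fingers":0.1},{"linear":[0,-0.91,-4.4],"delta_rot":[0,0,0],"fingers":0.1}]'
python3 -m crank '[{"linear":[0,-0.91,-4.4],"delta_rot":[0,0,0],"fingers":0.1},{"linear":[0,-0.91,-4.4],"delta_rot":[0,0,0],"fingers":0.1},{"linear":[0,-0.91,-4.4],"delta_rot":[0,0,0],"fingers":0.1},{"linear":[0,-0.83,-4],"delta_rot":[0,0,0],"fingers":0.1},{"linear":[0,-0.61,-2.97],"delta_rot":[0,0,0],"fingers":0.1}]'
python3 - <<'E'
from h import *
go(578.6,343.3,120,-11.7)
c=capture("scene")
print(proj(c,[[578.6,343.3,32],[562,255,32],[532.4,120.1,32]]))
cv2.imwrite("pics/s4.png",cv2.resize(c["image"][80:280,280:480],(600,600)))
c=capture("top");cv2.imwrite("pics/t4.png",cv2.resize(c["image"][180:300,110:310],(800,480),interpolation=2))
E
```

```text
time: 4.25
tool_pos: [584.7, -88.8, 177.0]
tcp_rot: [1.257, 1.568, -0.509]
contact_force: [0.2, 0.1, -0.8]
grip_width: 21.2
time: 4.75
tool_pos: [581.2, 138.9, 176.0]
tcp_rot: [0.281, 1.571, -1.482]
contact_force: [0.5, -0.8, -0.6]
grip_width: 21.2
time: 5.25
tool_pos: [578.4, 345.8, 175.8]
tcp_rot: [-2.15, 1.57, 2.372]
contact_force: [0.2, -0.6, -0.5]
grip_width: 21.7
t 5.25 tcp [578.4 345.8 175.8] jaw deg -10.9 y axis [ 0.98 -0.19 -0.  ] z axis [-0.19 -0.98 -0.  ] grip 21.7 F [ 0.2 -0.6 -0.5]
 linear cm (cur axes) [4.98 0.07 0.25]  (target axes) [4.98 0.08 0.24]  rot deg [ 0.79 -0.01  0.02]
[[404.07993554 206.98593215]
 [384.58884129 218.71294341]
 [349.88458536 238.18891781]]
```

View pics/s4.png

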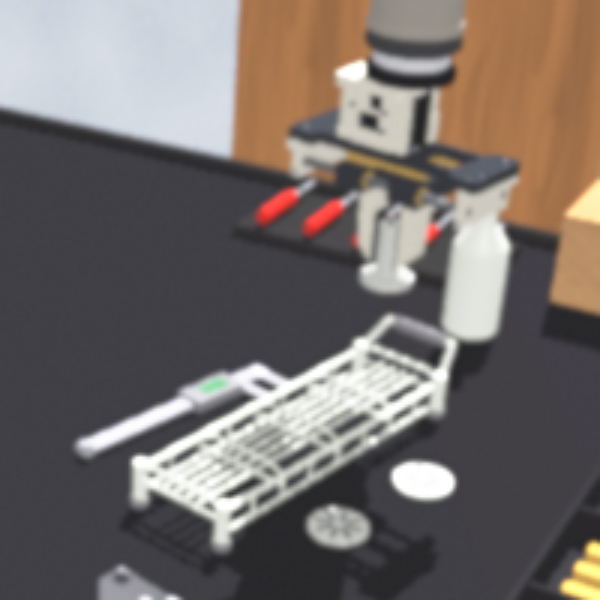

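The rotor is held upright over the handle-end place, with its flange at about (387,278) in the crop. Lowering.

```bash
python3 -m crank '[{"linear":[3.5,0.08,0.2],"delta_rot":[0,0,0],"fingers":0.1},{"linear":[3,0,0],"delta_rot":[0,0,0],"fingers":0.1},{"linear":[2,0,0],"delta_rot":[0,0,0],"fingers":0.1},{"linear":[1,0,0],"delta_rot":[0,0,0],"fingers":0.1},{"linear":[0.4,0,0],"delta_rot":[0,0,0],"fingers":0.1}]'
python3 -m crank '[{"linear":[0,0,0],"delta_rot":[0,0,0],"fingers":0.1},{"linear":[0.1,0,0],"delta_rot":[0,0,0],"fingers":0.1},{"linear":[0.05,0,0],"delta_rot":[0,0,0],"fingers":0.1},{"linear":[0.05,0,0],"delta_rot":[0,0,0],"fingers":0.1},{"linear":[0,0,0],"delta_rot":[0,0,0],"fingers":0.1}]'
python3 -c "
from h import *
go(578.6,343.3,68.3,-11.7)"
```

```text
time: 5.85
tool_pos: [579.4, 340.2, 75.9]
tcp_rot: [-0.851, 1.569, -2.614]
contact_force: [0.5, -0.5, 3.1]
grip_width: 21.6
time: 6.35
tool_pos: [580.0, 341.2, 75.8]
tcp_rot: [2.098, 1.569, 0.336]
contact_force: [-0.8, -0.2, 4.6]
grip_width: 21.5
t 6.35 tcp [580.  341.2  75.8] jaw deg -11.0 y axis [ 0.98 -0.19  0.  ] z axis [-0.19 -0.98 -0.  ] grip 21.5 F [-0.8 -0.2  4.6]
 linear cm (cur axes) [ 0.15 -0.18 -0.18]  (target axes) [ 0.15 -0.18 -0.18]  rot deg [ 0.7  -0.05 -0.09]
```

```bash
python3 -m crank '[{"linear":[0,0,0],"delta_rot":[0,0,0],"fingers":0.5},{"linear":[0,0,0],"delta_rot":[0,0,0],"fingers":0.5},{"linear":[0,0,0],"delta_rot":[0,0,0],"fingers":0.5},{"linear":[0,0,0],"delta_rot":[0,0,0],"fingers":0.6},{"linear":[-1,0,0],"delta_rot":[0,0,0],"fingers":0.6}]'
python3 -m crank '[{"linear":[-2.5,0,0],"delta_rot":[0,0,0],"fingers":0.6},{"linear":[-3.5,0,0],"delta_rot":[0,0,0],"fingers":0.6},{"linear":[-3,0,0],"delta_rot":[0,0,0],"fingers":0.6},{"linear":[0,0.4,2],"delta_rot":[0,0,0],"fingers":0.6},{"linear":[0,0.7,3.5],"delta_rot":[0,0,0],"fingers":0.6}]'
python3 - <<'E'
from h import *
go(570,-211.5,170,-11)
c=capture("scene")
cv2.imwrite("pics/s5.png",cv2.resize(c["image"][80:280,280:480],(600,600)))
E
```

```text
time: 6.85
tool_pos: [578.6, 340.5, 83.3]
tcp_rot: [-0.934, 1.567, -2.697]
contact_force: [-0.1, 0.4, -1.0]
grip_width: 53.9
time: 7.35
tool_pos: [580.2, 286.3, 176.8]
tcp_rot: [2.207, 1.567, 0.447]
contact_force: [1.1, -0.1, -1.1]
grip_width: 54.9
t 7.35 tcp [580.2 286.3 176.8] jaw deg -10.8 y axis [ 0.98 -0.19  0.  ] z axis [-0.19 -0.98 -0.  ] grip 54.9 F [ 1.1 -0.1 -1.1]
 linear cm (cur axes) [-1.000e-02  8.360e+00  4.909e+01]  (target axes) [ 0.08  8.5  49.06]  rot deg [ 0.17 -0.14 -0.19]
```

View pics/s5.png

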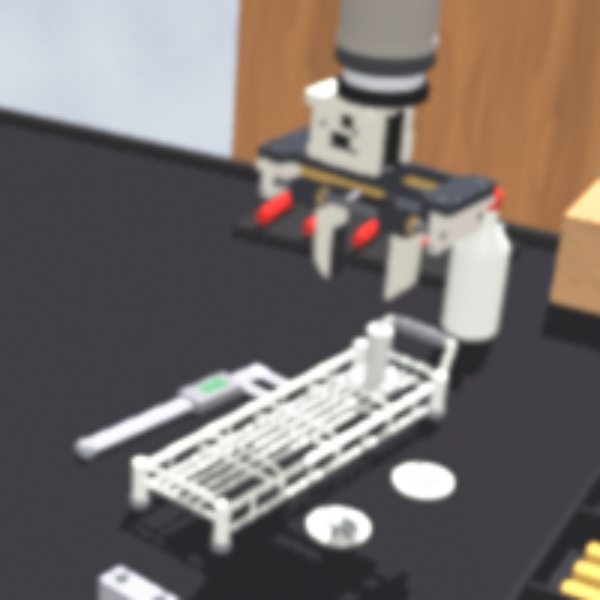

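```bash
python3 -m crank '[{"linear":[0,0.77,4.5],"delta_rot":[0,0,0],"fingers":0.6},{"linear":[0,0.77,4.5],"delta_rot":[0,0,0],"fingers":0.6},{"linear":[0,0.77,4.5],"delta_rot":[0,0,0],"fingers":0.6},{"linear":[0,0.77,4.5],"delta_rot":[0,0,0],"fingers":0.6},{"linear":[0,0.77,4.5],"delta_rot":[0,0,0],"fingers":0.6}]'
python3 -m crank '[{"linear":[0,0.77,4.5],"delta_rot":[0,0,0],"fingers":0.6},{"linear":[0,0.77,4.5],"delta_rot":[0,0,0],"fingers":0.6},{"linear":[0,0.77,4.5],"delta_rot":[0,0,0],"fingers":0.6},{"linear":[0,0.77,4.5],"delta_rot":[0,0,0],"fingers":0.6},{"linear":[0,0.77,4.5],"delta_rot":[0,0,0],"fingers":0.6}]'
python3 -m crank '[{"linear":[0,0.5,3],"delta_rot":[0,0,0],"fingers":0.6},{"linear":[0,0.16,1.06],"delta_rot":[0,0,0],"fingers":0.6},{"linear":[1,0,0],"delta_rot":[0,0,0],"fingers":0.6},{"linear":[1,0,0],"delta_rot":[0,0,0],"fingers":0.6},{"linear":[0,0,0],"delta_rot":[0,0,0],"fingers":0.6}]'
python3 - <<'E'
from h import *
go(570,-211.5,75,-11)
c=capture("scene")
print(ray(c,[(406.3,189.3)],88))
E
```

```text
time: 7.9
tool_pos: [574.6, 55.0, 175.6]
tcp_rot: [1.613, 1.57, -0.149]
contact_force: [-0.3, -0.5, -0.4]
grip_width: 54.9
time: 8.4
tool_pos: [569.4, -173.4, 175.6]
tcp_rot: [1.323, 1.57, -0.44]
contact_force: [1.6, 0.4, 0.3]
grip_width: 55.4
time: 8.9
tool_pos: [567.4, -210.4, 152.6]
tcp_rot: [-1.927, 1.567, 2.595]
contact_force: [-0.1, 0.1, -0.4]
grip_width: 55.1
t 8.9 tcp [ 567.4 -210.4  152.6] jaw deg -10.9 y axis [ 0.98 -0.19 -0.  ] z axis [-0.19 -0.98 -0.  ] grip 55.1 F [-0.1  0.1 -0.4]
 linear cm (cur axes) [7.16 0.3  0.07]  (target axes) [7.16 0.27 0.06]  rot deg [ 0.09 -0.09  0.23]
[[580.46731006 340.26281742  88.        ]]
```

```bash
python3 -m crank '[{"linear":[2.5,0.25,0.05],"delta_rot":[0,0,0],"fingers":0.6},{"linear":[2.2,0,0],"delta_rot":[0,0,0],"fingers":0.6},{"linear":[1.5,0,0],"delta_rot":[0,0,0],"fingers":0.6},{"linear":[1,0,0],"delta_rot":[0,0,0],"fingers":0.6},{"linear":[0,0,0],"delta_rot":[0,0,0],"fingers":0.2}]'
python3 -m crank '[{"linear":[0,0,0],"delta_rot":[0,0,0],"fingers":0.2},{"linear":[0,0,0],"delta_rot":[0,0,0],"fingers":0.2},{"linear":[0,0,0],"delta_rot":[0,0,0],"fingers":0.2},{"linear":[0,0,0],"delta_rot":[0,0,0],"fingers":0.2},{"linear":[0,0,0],"delta_rot":[0,0,0],"fingers":0.2}]'
python3 -m crank '[{"linear":[0,0,0],"delta_rot":[0,0,0],"fingers":0.2},{"linear":[-0.5,0,0],"delta_rot":[0,0,0],"fingers":0.2},{"linear":[-2,0,0],"delta_rot":[0,0,0],"fingers":0.2},{"linear":[-3.5,0,0],"delta_rot":[0,0,0],"fingers":0.2},{"linear":[-3.4,0,0],"delta_rot":[0,0,0],"fingers":0.2}]'
python3 -c "
from h import *
go(563.2,268.9,170,-11.7)"
```

```text
time: 9.45
tool_pos: [570.3, -212.5, 81.6]
tcp_rot: [-1.865, 1.568, 2.656]
contact_force: [-0.1, 0.4, -0.4]
grip_width: 50.8
time: 9.95
tool_pos: [570.5, -213.6, 83.8]
tcp_rot: [1.031, 1.57, -0.732]
contact_force: [-3.7, 2.1, 5.5]
grip_width: 31.7
time: 10.45
tool_pos: [570.6, -213.6, 177.7]
tcp_rot: [-2.106, 1.571, 2.414]
contact_force: [0.5, 0.3, -0.7]
grip_width: 31.7
t 10.45 tcp [ 570.6 -213.6  177.7] jaw deg -11.0 y axis [ 0.98 -0.19 -0.  ] z axis [-0.19 -0.98 -0.  ] grip 31.7 F [ 0.5  0.3 -0.7]
 linear cm (cur axes) [  0.18  -9.95 -47.22]  (target axes) [  0.17 -10.51 -47.1 ]  rot deg [ 0.69 -0.01  0.01]
```

```bash
python3 -m crank '[{"linear":[0,-0.42,-2],"delta_rot":[0,0,0],"fingers":0.2},{"linear":[0,-0.74,-3.5],"delta_rot":[0,0,0],"fingers":0.2},{"linear":[0,-0.93,-4.4],"delta_rot":[0,0,0],"fingers":0.2},{"linear":[0,-0.93,-4.4],"delta_rot":[0,0,0],"fingers":0.2},{"linear":[0,-0.93,-4.4],"delta_rot":[0,0,0],"fingers":0.2}]'
python3 -m crank '[{"linear":[0,-0.93,-4.4],"delta_rot":[0,0,0],"fingers":0.2},{"linear":[0,-0.93,-4.4],"delta_rot":[0,0,0],"fingers":0.2},{"linear":[0,-0.93,-4.4],"delta_rot":[0,0,0],"fingers":0.2},{"linear":[0,-0.93,-4.4],"delta_rot":[0,0,0],"fingers":0.2},{"linear":[0,-0.93,-4.4],"delta_rot":[0,0,0],"fingers":0.2}]'
python3 -m crank '[{"linear":[0,-0.84,-4],"delta_rot":[0,0,0],"fingers":0.2},{"linear":[0,-0.5,-2.5],"delta_rot":[0,0,0],"fingers":0.2},{"linear":[0,0,0],"delta_rot":[0.7,0,0],"fingers":0.2},{"linear":[2,0,0],"delta_rot":[0,0,0],"fingers":0.2},{"linear":[2,0,0],"delta_rot":[0,0,0],"fingers":0.2}]'
python3 - <<'E'
from h import *
go(563.2,268.9,70,-11.7)
c=capture("scene")
cv2.imwrite("pics/s6.png",cv2.resize(c["image"][80:280,280:480],(600,600)))
E
```

```text
time: 10.95
tool_pos: [567.6, -21.1, 177.2]
tcp_rot: [1.652, 1.569, -0.111]
contact_force: [1.5, 0.2, -0.2]
grip_width: 31.8
time: 11.45
tool_pos: [564.0, 204.2, 177.2]
tcp_rot: [1.965, 1.57, 0.202]
contact_force: [0.7, -0.3, -0.6]
grip_width: 31.9
time: 11.95
tool_pos: [563.8, 268.4, 137.0]
tcp_rot: [1.924, 1.569, 0.149]
contact_force: [-0.2, -0.1, -0.9]
grip_width: 31.5
t 11.95 tcp [563.8 268.4 137. ] jaw deg -11.7 y axis [ 0.98 -0.2   0.  ] z axis [-0.2  -0.98 -0.  ] grip 31.5 F [-0.2 -0.1 -0.9]
 linear cm (cur axes) [ 6.1  -0.08 -0.03]  (target axes) [ 6.1  -0.06 -0.04]  rot deg [-0.01 -0.04 -0.12]
```

View pics/s6.png

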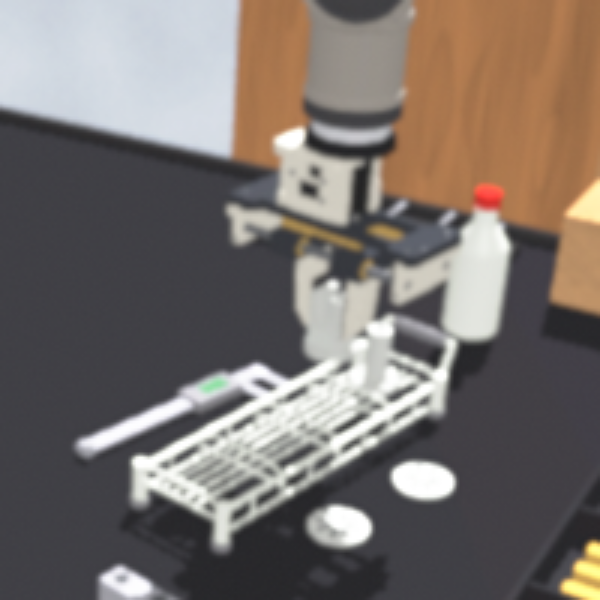

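The fork is held upright over place 2, with its flange at about (330,350) in the crop. The rotor stands at (375,375).

```bash
python3 -m crank '[{"linear":[2.3,0,0],"delta_rot":[0,0,0],"fingers":0.2},{"linear":[2,0,0],"delta_rot":[0,0,0],"fingers":0.2},{"linear":[1,0,0],"delta_rot":[0,0,0],"fingers":0.2},{"linear":[0.5,0,0],"delta_rot":[0,0,0],"fingers":0.2},{"linear":[0,0,0],"delta_rot":[0,0,0],"fingers":0.2}]'
python3 -m crank '[{"linear":[0.1,0,0],"delta_rot":[0,0,0],"fingers":0.2},{"linear":[0.1,0,0],"delta_rot":[0,0,0],"fingers":0.2},{"linear":[0.1,0,0],"delta_rot":[0,0,0],"fingers":0.2},{"linear":[0,0,0],"delta_rot":[0,0,0],"fingers":0.2},{"linear":[0,0,0],"delta_rot":[0,0,0],"fingers":0.2}]'
```

```text
time: 12.5
tool_pos: [563.4, 268.4, 78.7]
tcp_rot: [-0.514, 1.571, -2.29]
contact_force: [-0.3, -0.1, -1.5]
grip_width: 31.8
time: 13.0
tool_pos: [563.6, 268.9, 76.8]
tcp_rot: [2.015, 1.569, 0.24]
contact_force: [-1.5, -0.4, 6.1]
grip_width: 32.0
```

```bash
python3 -m crank '[{"linear":[0,0,0],"delta_rot":[0,0,0],"fingers":0.6},{"linear":[0,0,0],"delta_rot":[0,0,0],"fingers":0.6},{"linear":[0,0,0],"delta_rot":[0,0,0],"fingers":0.6},{"linear":[0,0,0],"delta_rot":[0,0,0],"fingers":0.6},{"linear":[-1,0,0],"delta_rot":[0,0,0],"fingers":0.6}]'
python3 -m crank '[{"linear":[-2.5,0,0],"delta_rot":[0,0,0],"fingers":0.6},{"linear":[-3.5,0,0],"delta_rot":[0,0,0],"fingers":0.6},{"linear":[-3,0,0],"delta_rot":[0,0,0],"fingers":0.6},{"linear":[0,0.4,2],"delta_rot":[0,0,0],"fingers":0.6},{"linear":[0,0.7,3.5],"delta_rot":[0,0,0],"fingers":0.6}]'
python3 -c "
from h import *
go(554.5,-278.5,170,-11)
c=capture('scene');cv2.imwrite('pics/s7.png',c['image'])"
```

```text
time: 13.5
tool_pos: [562.3, 268.3, 84.5]
tcp_rot: [-1.012, 1.568, -2.788]
contact_force: [0.4, 0.2, -0.0]
grip_width: 54.8
time: 14.0
tool_pos: [563.2, 213.9, 177.8]
tcp_rot: [2.11, 1.567, 0.338]
contact_force: [-0.7, -0.1, -1.3]
grip_width: 55.2
t 14.0 tcp [563.2 213.9 177.8] jaw deg -11.5 y axis [ 0.98 -0.2   0.  ] z axis [-0.2  -0.98 -0.  ] grip 55.2 F [-0.7 -0.1 -1.3]
 linear cm (cur axes) [ 0.11  8.99 48.42]  (target axes) [ 0.18  8.54 48.5 ]  rot deg [-0.53 -0.12 -0.2 ]
```

```bash
python3 -m crank '[{"linear":[0,0.84,4.5],"delta_rot":[0,0,0],"fingers":0.6},{"linear":[0,0.84,4.5],"delta_rot":[0,0,0],"fingers":0.6},{"linear":[0,0.84,4.5],"delta_rot":[0,0,0],"fingers":0.6},{"linear":[0,0.84,4.5],"delta_rot":[0,0,0],"fingers":0.6},{"linear":[0,0.84,4.5],"delta_rot":[0,0,0],"fingers":0.6}]'
python3 -m crank '[{"linear":[0,0.84,4.5],"delta_rot":[0,0,0],"fingers":0.6},{"linear":[0,0.84,4.5],"delta_rot":[0,0,0],"fingers":0.6},{"linear":[0,0.84,4.5],"delta_rot":[0,0,0],"fingers":0.6},{"linear":[0,0.84,4.5],"delta_rot":[0,0,0],"fingers":0.6},{"linear":[0,0.84,4.5],"delta_rot":[0,0,0],"fingers":0.6}]'
python3 -m crank '[{"linear":[0,0.46,2.5],"delta_rot":[0,0,0],"fingers":0.6},{"linear":[0,0.16,0.92],"delta_rot":[0,0,0],"fingers":0.6},{"linear":[0,0,0],"delta_rot":[-0.5,-0.1,-0.2],"fingers":0.6},{"linear":[2,0,0],"delta_rot":[0,0,0],"fingers":0.6},{"linear":[0,0,0],"delta_rot":[0,0,0],"fingers":0.6}]'
python3 - <<'E'
from h import *
go(554.5,-278.5,75,-11)
c=capture("scene")
cv2.imwrite("pics/s8.png",np.hstack([cv2.resize(c["image"][150:280,310:440],(400,400)),cv2.resize(c["image"][220:390,180:350],(400,400))]))
E
```

```text
time: 14.55
tool_pos: [558.1, -18.0, 176.5]
tcp_rot: [1.519, 1.57, -0.256]
contact_force: [0.5, -0.3, 0.6]
grip_width: 55.3
time: 15.05
tool_pos: [553.5, -247.0, 176.5]
tcp_rot: [1.223, 1.57, -0.553]
contact_force: [0.6, -0.3, -0.1]
grip_width: 54.8
time: 15.55
tool_pos: [552.0, -277.3, 153.8]
tcp_rot: [-1.622, 1.563, 2.897]
contact_force: [0.3, 0.8, -0.5]
grip_width: 55.0
t 15.55 tcp [ 552.  -277.3  153.8] jaw deg -11.1 y axis [ 0.98 -0.19 -0.01] z axis [-0.19 -0.98 -0.  ] grip 55.0 F [ 0.3  0.8 -0.5]
 linear cm (cur axes) [7.28 0.33 0.07]  (target axes) [7.28 0.27 0.07]  rot deg [-0.1  -0.02  0.46]
```

View pics/s8.png

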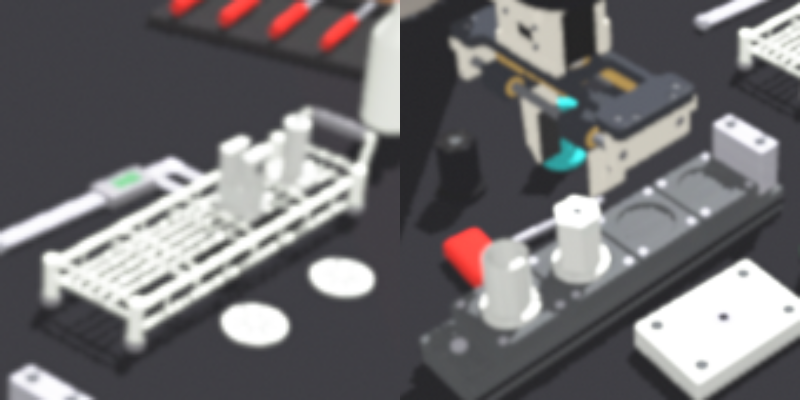

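Rotor and fork stand upright in places 1 and 2 (left crop, (295,150) and (243,180)). The open jaws are centred above the hex at (580,230) in the right crop.

```bash
python3 -m crank '[{"linear":[2.5,0.3,0.05],"delta_rot":[0,0,0.4],"fingers":0.6},{"linear":[2.2,0,0],"delta_rot":[0,0,0],"fingers":0.6},{"linear":[1.6,0,0],"delta_rot":[0,0,0],"fingers":0.6},{"linear":[1,0,0],"delta_rot":[0,0,0],"fingers":0.6},{"linear":[0,0,0],"delta_rot":[0,0,0],"fingers":0.2}]'
python3 -m crank '[{"linear":[0,0,0],"delta_rot":[0,0,0],"fingers":0.2},{"linear":[0,0,0],"delta_rot":[0,0,0],"fingers":0.2},{"linear":[0,0,0],"delta_rot":[0,0,0],"fingers":0.2},{"linear":[0,0,0],"delta_rot":[0,0,0],"fingers":0.2},{"linear":[0,0,0],"delta_rot":[0,0,0],"fingers":0.2}]'
python3 -m crank '[{"linear":[0,0,0],"delta_rot":[0,0,0],"fingers":0.2},{"linear":[-0.5,0,0],"delta_rot":[0,0,0],"fingers":0.2},{"linear":[-2,0,0],"delta_rot":[0,0,0],"fingers":0.2},{"linear":[-3.5,0,0],"delta_rot":[0,0,0],"fingers":0.2},{"linear":[-3.4,0,0],"delta_rot":[0,0,0],"fingers":0.2}]'
python3 -c "
from h import *
go(547.8,194.5,170,-11.7)"
```

```text
time: 16.1
tool_pos: [555.6, -280.0, 82.1]
tcp_rot: [1.055, 1.569, -0.71]
contact_force: [0.1, 0.6, -0.2]
grip_width: 50.6
time: 16.6
tool_pos: [555.5, -281.2, 84.0]
tcp_rot: [1.027, 1.566, -0.74]
contact_force: [-2.9, 1.5, 5.2]
grip_width: 31.9
time: 17.1
tool_pos: [555.4, -280.7, 177.7]
tcp_rot: [1.155, 1.567, -0.612]
contact_force: [0.6, -0.5, -2.5]
grip_width: 31.9
t 17.1 tcp [ 555.4 -280.7  177.7] jaw deg -11.2 y axis [ 0.98 -0.19  0.  ] z axis [-0.19 -0.98  0.  ] grip 31.9 F [ 0.6 -0.5 -2.5]
 linear cm (cur axes) [  0.08  -9.98 -46.47]  (target axes) [  0.17 -10.38 -46.38]  rot deg [ 0.49  0.08 -0.18]
```

```bash
python3 -m crank '[{"linear":[0,-0.43,-2],"delta_rot":[0,0,0],"fingers":0.2},{"linear":[0,-0.75,-3.5],"delta_rot":[0,0,0],"fingers":0.2},{"linear":[0,-0.95,-4.4],"delta_rot":[0,0,0],"fingers":0.2},{"linear":[0,-0.95,-4.4],"delta_rot":[0,0,0],"fingers":0.2},{"linear":[0,-0.95,-4.4],"delta_rot":[0,0,0],"fingers":0.2}]'
python3 -m crank '[{"linear":[0,-0.95,-4.4],"delta_rot":[0,0,0],"fingers":0.2},{"linear":[0,-0.95,-4.4],"delta_rot":[0,0,0],"fingers":0.2},{"linear":[0,-0.95,-4.4],"delta_rot":[0,0,0],"fingers":0.2},{"linear":[0,-0.95,-4.4],"delta_rot":[0,0,0],"fingers":0.2},{"linear":[0,-0.95,-4.4],"delta_rot":[0,0,0],"fingers":0.2}]'
python3 -m crank '[{"linear":[0,-0.8,-3.7],"delta_rot":[0,0,0],"fingers":0.2},{"linear":[0,-0.4,-2],"delta_rot":[0,0,0],"fingers":0.2},{"linear":[0,0,0],"delta_rot":[0.5,0.1,-0.2],"fingers":0.2},{"linear":[2,0,0],"delta_rot":[0,0,0],"fingers":0.2},{"linear":[2,0,0],"delta_rot":[0,0,0],"fingers":0.2}]'
python3 -c "
from h import *
go(547.8,194.5,70.8,-11.7)"
```

```text
time: 17.6
tool_pos: [551.5, -87.3, 175.7]
tcp_rot: [1.136, 1.568, -0.631]
contact_force: [1.0, -0.2, -1.5]
grip_width: 31.5
time: 18.1
tool_pos: [547.4, 137.8, 175.2]
tcp_rot: [1.034, 1.567, -0.732]
contact_force: [0.9, 0.2, -0.5]
grip_width: 31.9
time: 18.6
tool_pos: [547.6, 193.4, 135.1]
tcp_rot: [1.795, 1.57, 0.019]
contact_force: [0.5, -0.8, -1.4]
grip_width: 31.8
t 18.6 tcp [547.6 193.4 135.1] jaw deg -11.7 y axis [ 0.98 -0.2   0.  ] z axis [-0.2  -0.98 -0.  ] grip 31.8 F [ 0.5 -0.8 -1.4]
 linear cm (cur axes) [ 5.83 -0.01 -0.11]  (target axes) [ 5.83  0.   -0.11]  rot deg [-0.01 -0.01 -0.05]
```

```bash
python3 -m crank '[{"linear":[2.3,0,-0.1],"delta_rot":[0,0,0],"fingers":0.2},{"linear":[1.9,0,0],"delta_rot":[0,0,0],"fingers":0.2},{"linear":[1,0,0],"delta_rot":[0,0,0],"fingers":0.2},{"linear":[0.4,0,0],"delta_rot":[0,0,0],"fingers":0.2},{"linear":[0,0,0],"delta_rot":[0,0,0],"fingers":0.2}]'
python3 -m crank '[{"linear":[0.1,0,0],"delta_rot":[0,0,0],"fingers":0.2},{"linear":[0.1,0,0],"delta_rot":[0,0,0],"fingers":0.2},{"linear":[0.1,0,0],"delta_rot":[0,0,0],"fingers":0.2},{"linear":[0,0,0],"delta_rot":[0,0,0],"fingers":0.2},{"linear":[0,0,0],"delta_rot":[0,0,0],"fingers":0.2}]'
```

```text
time: 19.1
tool_pos: [547.9, 194.3, 79.4]
tcp_rot: [-0.924, 1.57, -2.7]
contact_force: [1.1, -0.1, -1.1]
grip_width: 32.3
time: 19.6
tool_pos: [548.2, 194.8, 77.0]
tcp_rot: [1.892, 1.57, 0.117]
contact_force: [-0.1, 0.5, 2.0]
grip_width: 31.5
```

```bash
python3 -m crank '[{"linear":[0.05,0,0],"delta_rot":[0,0,0],"fingers":0.2},{"linear":[0,0,0],"delta_rot":[0,0,0],"fingers":0.65},{"linear":[0,0,0],"delta_rot":[0,0,0],"fingers":0.65},{"linear":[0,0,0],"delta_rot":[0,0,0],"fingers":0.65},{"linear":[0,0,0],"delta_rot":[0,0,0],"fingers":0.65}]'
python3 -m crank '[{"linear":[-2.5,0,0],"delta_rot":[0,0,0],"fingers":0.65},{"linear":[-4,0,0],"delta_rot":[0,0,0],"fingers":0.65},{"linear":[-3.5,0,0],"delta_rot":[0,0,0],"fingers":0.65},{"linear":[0,0.4,2],"delta_rot":[0,0,0],"fingers":0.65},{"linear":[0,0.7,3.5],"delta_rot":[0,0,0],"fingers":0.65}]'
python3 -c "
from h import *
go(542,-348.1,170,-11)"
```

```text
time: 20.1
tool_pos: [547.8, 194.7, 75.9]
tcp_rot: [-0.873, 1.571, -2.648]
contact_force: [0.5, -0.0, -0.2]
grip_width: 57.9
time: 20.6
tool_pos: [548.0, 139.6, 177.4]
tcp_rot: [2.012, 1.567, 0.24]
contact_force: [0.7, -0.2, -0.4]
grip_width: 59.4
t 20.6 tcp [548.  139.6 177.4] jaw deg -11.5 y axis [ 0.98 -0.2   0.  ] z axis [-0.2  -0.98 -0.  ] grip 59.4 F [ 0.7 -0.2 -0.4]
 linear cm (cur axes) [ 0.1   9.16 47.91]  (target axes) [ 0.14  8.72 47.99]  rot deg [-0.53 -0.08 -0.18]
```

```bash
python3 -m crank '[{"linear":[0,0.86,4.5],"delta_rot":[0,0,0],"fingers":0.65},{"linear":[0,0.86,4.5],"delta_rot":[0,0,0],"fingers":0.65},{"linear":[0,0.86,4.5],"delta_rot":[0,0,0],"fingers":0.65},{"linear":[0,0.86,4.5],"delta_rot":[0,0,0],"fingers":0.65},{"linear":[0,0.86,4.5],"delta_rot":[0,0,0],"fingers":0.65}]'
python3 -m crank '[{"linear":[0,0.86,4.5],"delta_rot":[0,0,0],"fingers":0.65},{"linear":[0,0.86,4.5],"delta_rot":[0,0,0],"fingers":0.65},{"linear":[0,0.86,4.5],"delta_rot":[0,0,0],"fingers":0.65},{"linear":[0,0.86,4.5],"delta_rot":[0,0,0],"fingers":0.65},{"linear":[0,0.86,4.5],"delta_rot":[0,0,0],"fingers":0.65}]'
python3 -m crank '[{"linear":[0,0.42,2.2],"delta_rot":[0,0,0],"fingers":0.65},{"linear":[0,0.14,0.71],"delta_rot":[0,0,0],"fingers":0.65},{"linear":[0,0,0],"delta_rot":[-0.5,-0.1,-0.2],"fingers":0.65},{"linear":[2,0,0],"delta_rot":[0,0,0],"fingers":0.65},{"linear":[0,0,0],"delta_rot":[0,0,0],"fingers":0.65}]'
python3 - <<'E'
from h import *
go(542,-348.1,75,-11)
c=capture("scene")
cv2.imwrite("pics/s9.png",np.hstack([cv2.resize(c["image"][150:280,310:440],(400,400)),cv2.resize(c["image"][220:390,150:320],(400,400))]))
E
```

```text
time: 21.1
tool_pos: [543.7, -92.2, 176.1]
tcp_rot: [1.386, 1.571, -0.389]
contact_force: [1.2, -0.3, -0.7]
grip_width: 59.3
time: 21.6
tool_pos: [540.0, -321.4, 176.0]
tcp_rot: [-2.948, 1.571, 1.56]
contact_force: [0.7, 0.5, 0.0]
grip_width: 59.8
time: 22.1
tool_pos: [539.2, -346.4, 153.8]
tcp_rot: [-1.695, 1.563, 2.824]
contact_force: [-0.6, 0.1, -0.7]
grip_width: 59.8
t 22.1 tcp [ 539.2 -346.4  153.8] jaw deg -11.1 y axis [ 0.98 -0.19 -0.01] z axis [-0.19 -0.98 -0.  ] grip 59.8 F [-0.6  0.1 -0.7]
 linear cm (cur axes) [7.28 0.36 0.12]  (target axes) [7.28 0.3  0.12]  rot deg [-0.08 -0.06  0.46]
```

View pics/s9.png

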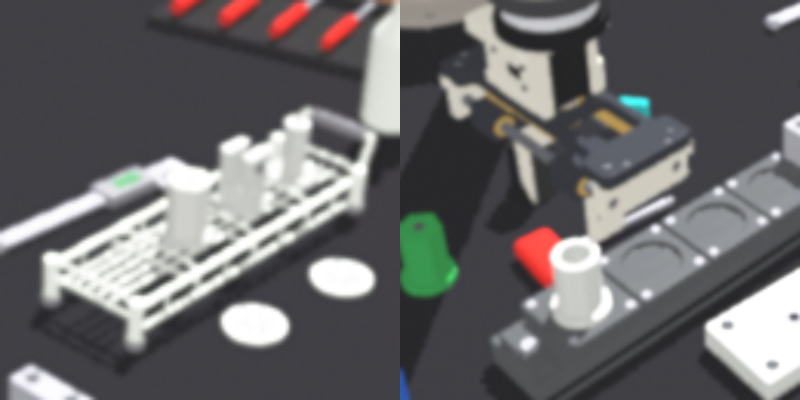

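Three parts stand upright on the rack (the hex at (187,210) in the left crop). Only the hub is left, at (577,280) in the right crop, with the jaws above it.

```bash
python3 -m crank '[{"linear":[2.5,0.32,0.1],"delta_rot":[0,0,0.4],"fingers":0.65},{"linear":[2.2,0,0],"delta_rot":[0,0,0],"fingers":0.65},{"linear":[1.6,0,0],"delta_rot":[0,0,0],"fingers":0.65},{"linear":[1,0,0],"delta_rot":[0,0,0],"fingers":0.65},{"linear":[0,0,0],"delta_rot":[0,0,0],"fingers":0.25}]'
python3 -m crank '[{"linear":[0,0,0],"delta_rot":[0,0,0],"fingers":0.25},{"linear":[0,0,0],"delta_rot":[0,0,0],"fingers":0.25},{"linear":[0,0,0],"delta_rot":[0,0,0],"fingers":0.25},{"linear":[0,0,0],"delta_rot":[0,0,0],"fingers":0.25},{"linear":[0,0,0],"delta_rot":[0,0,0],"fingers":0.25}]'
python3 -m crank '[{"linear":[0,0,0],"delta_rot":[0,0,0],"fingers":0.25},{"linear":[-0.5,0,0],"delta_rot":[0,0,0],"fingers":0.25},{"linear":[-2,0,0],"delta_rot":[0,0,0],"fingers":0.25},{"linear":[-3.5,0,0],"delta_rot":[0,0,0],"fingers":0.25},{"linear":[-3.4,0,0],"delta_rot":[0,0,0],"fingers":0.25}]'
python3 -c "
from h import *
go(532.4,120.1,170,-11.7)"
```

```text
time: 22.65
tool_pos: [542.8, -349.8, 82.4]
tcp_rot: [1.167, 1.569, -0.598]
contact_force: [1.2, -0.3, 0.6]
grip_width: 55.2
time: 23.15
tool_pos: [540.7, -350.8, 84.3]
tcp_rot: [-0.5, 1.569, -2.266]
contact_force: [-10.4, 2.6, 8.2]
grip_width: 34.8
time: 23.65
tool_pos: [542.5, -350.6, 178.5]
tcp_rot: [1.127, 1.567, -0.64]
contact_force: [0.5, -1.2, -1.3]
grip_width: 34.4
t 23.65 tcp [ 542.5 -350.6  178.5] jaw deg -11.2 y axis [ 0.98 -0.19  0.  ] z axis [-0.19 -0.98  0.  ] grip 34.4 F [ 0.5 -1.2 -1.3]
 linear cm (cur axes) [  0.14 -10.14 -45.97]  (target axes) [  0.25 -10.53 -45.89]  rot deg [ 0.49  0.09 -0.19]
```

The grip reads 34.4 mm where 36 was expected, so I'll check the hold.

Run:
```python
from h import *
c=capture("scene");t=capture("top")
u=proj(c,[[542.5,-350.6,150]])[0].astype(int);print(u)
a=c["image"][u[1]-50:u[1]+90,u[0]-70:u[0]+70]
cv2.imwrite("pics/s10.png",cv2.resize(a,(600,600),interpolation=2))
```

```text
[221 304]
```

View pics/s10.png

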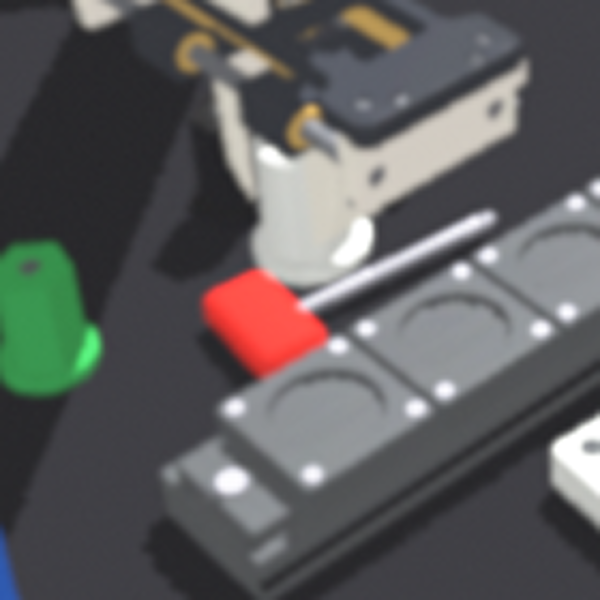

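```bash
python3 -c "
from h import *
c=capture('scene');print(ray(c,[(223.8,312.3)],137.3),proj(c,[[542.5,-350.6,137.3]]))"
```

```text
[[ 547.47138088 -352.43714592  137.3       ]] [[222.28727778 310.67012446]]
```

The hub's flange projects within about 5 mm of the tool axis and it hangs upright, so I'll carry on.

```bash
python3 -m crank '[{"linear":[0,-0.44,-2],"delta_rot":[0,0,0],"fingers":0.25},{"linear":[0,-0.77,-3.5],"delta_rot":[0,0,0],"fingers":0.25},{"linear":[0,-0.97,-4.4],"delta_rot":[0,0,0],"fingers":0.25},{"linear":[0,-0.97,-4.4],"delta_rot":[0,0,0],"fingers":0.25},{"linear":[0,-0.97,-4.4],"delta_rot":[0,0,0],"fingers":0.25}]'
python3 -m crank '[{"linear":[0,-0.97,-4.4],"delta_rot":[0,0,0],"fingers":0.25},{"linear":[0,-0.97,-4.4],"delta_rot":[0,0,0],"fingers":0.25},{"linear":[0,-0.97,-4.4],"delta_rot":[0,0,0],"fingers":0.25},{"linear":[0,-0.97,-4.4],"delta_rot":[0,0,0],"fingers":0.25},{"linear":[0,-0.97,-4.4],"delta_rot":[0,0,0],"fingers":0.25}]'
python3 -m crank '[{"linear":[0,-0.75,-3.4],"delta_rot":[0,0,0],"fingers":0.25},{"linear":[0,-0.4,-1.8],"delta_rot":[0,0,0],"fingers":0.25},{"linear":[0,0,0],"delta_rot":[0.5,0.1,-0.2],"fingers":0.25},{"linear":[2,0,0],"delta_rot":[0,0,0],"fingers":0.25},{"linear":[2,0,0],"delta_rot":[0,0,0],"fingers":0.25}]'
python3 - <<'E'
from h import *
go(532.4,120.1,70.8,-11.7)
c=capture("scene")
cv2.imwrite("pics/s11.png",cv2.resize(c["image"][120:280,290:450],(600,600),interpolation=2))
E
```

```text
time: 24.3
tool_pos: [537.5, -157.4, 175.4]
tcp_rot: [0.885, 1.569, -0.882]
contact_force: [1.2, 0.2, -0.5]
grip_width: 34.4
time: 24.8
tool_pos: [532.7, 67.8, 175.0]
tcp_rot: [0.698, 1.568, -1.069]
contact_force: [0.8, -0.3, -1.8]
grip_width: 34.3
time: 25.3
tool_pos: [532.5, 118.5, 135.2]
tcp_rot: [1.05, 1.57, -0.726]
contact_force: [-0.1, -0.4, -0.3]
grip_width: 34.1
t 25.3 tcp [532.5 118.5 135.2] jaw deg -11.7 y axis [ 0.98 -0.2   0.  ] z axis [-0.2  -0.98  0.  ] grip 34.1 F [-0.1 -0.4 -0.3]
 linear cm (cur axes) [ 5.84 -0.05 -0.16]  (target axes) [ 5.84 -0.05 -0.16]  rot deg [-0.03  0.01 -0.02]
```

View pics/s11.png

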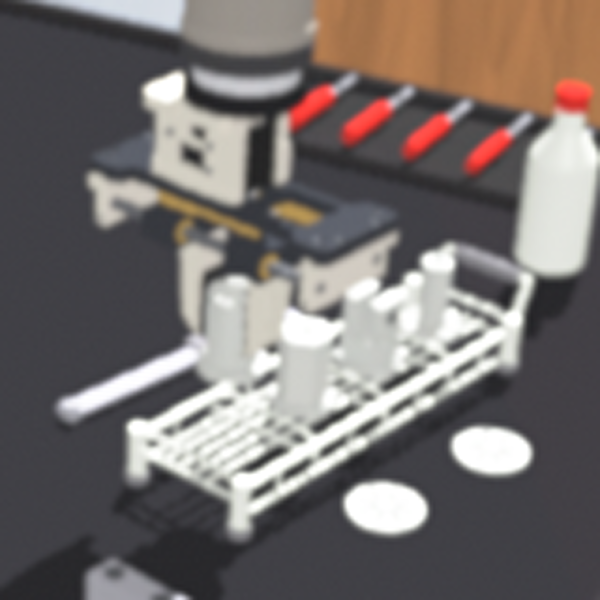

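```bash
python3 -m crank '[{"linear":[2.3,-0.05,-0.15],"delta_rot":[0,0,0],"fingers":0.25},{"linear":[1.9,0,0],"delta_rot":[0,0,0],"fingers":0.25},{"linear":[1,0,0],"delta_rot":[0,0,0],"fingers":0.25},{"linear":[0.2,0,0],"delta_rot":[0,0,0],"fingers":0.25},{"linear":[0,0,0],"delta_rot":[0,0,0],"fingers":0.25}]'
python3 -m crank '[{"linear":[0.1,0,0],"delta_rot":[0,0,0],"fingers":0.25},{"linear":[0.1,0,0],"delta_rot":[0,0,0],"fingers":0.25},{"linear":[0.1,0,0],"delta_rot":[0,0,0],"fingers":0.25},{"linear":[0.1,0,0],"delta_rot":[0,0,0],"fingers":0.25},{"linear":[0,0,0],"delta_rot":[0,0,0],"fingers":0.25}]'
python3 -c "
from h import *
go(532.4,120.1,70.8,-11.7)
c=capture('scene');cv2.imwrite('pics/s12.png',cv2.resize(c['image'][180:280,300:420],(720,600),interpolation=2))"
```

```text
time: 25.85
tool_pos: [532.6, 120.4, 82.1]
tcp_rot: [-0.343, 1.571, -2.119]
contact_force: [-0.3, -0.4, -1.3]
grip_width: 34.1
time: 26.35
tool_pos: [532.3, 120.9, 77.9]
tcp_rot: [-0.457, 1.571, -2.231]
contact_force: [-1.0, 0.2, -1.6]
grip_width: 34.8
t 26.35 tcp [532.3 120.9  77.9] jaw deg -11.7 y axis [ 0.98 -0.2  -0.  ] z axis [-0.2  -0.98  0.  ] grip 34.8 F [-1.   0.2 -1.6]
 linear cm (cur axes) [0.11 0.02 0.07]  (target axes) [0.11 0.02 0.07]  rot deg [0. 0. 0.]
```

View pics/s12.png

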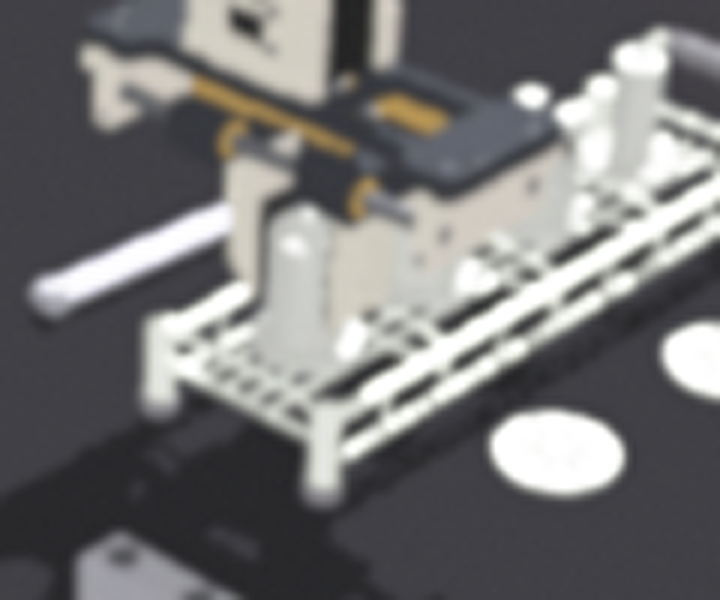

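The hub is over place 4 with its flange at about (312,350) in the crop, close to its expected spot and not touching yet. I'll lower it on in 1 mm steps.

```bash
python3 -m crank '[{"linear":[0.1,0,0],"delta_rot":[0,0,0],"fingers":0.25},{"linear":[0,0,0],"delta_rot":[0,0,0],"fingers":0.25},{"linear":[0.05,0,0],"delta_rot":[0,0,0],"fingers":0.25},{"linear":[0,0,0],"delta_rot":[0,0,0],"fingers":0.25},{"linear":[0,0,0],"delta_rot":[0,0,0],"fingers":0.25}]'
```

```text
time: 26.9
tool_pos: [532.5, 120.9, 77.2]
tcp_rot: [1.848, 1.57, 0.073]
contact_force: [-3.3, -0.4, 6.1]
grip_width: 34.4
```

Contact at 6 N. Releasing and backing off.

```bash
python3 -m crank '[{"linear":[0,0,0],"delta_rot":[0,0,0],"fingers":0.65},{"linear":[0,0,0],"delta_rot":[0,0,0],"fingers":0.65},{"linear":[0,0,0],"delta_rot":[0,0,0],"fingers":0.65},{"linear":[0,0,0],"delta_rot":[0,0,0],"fingers":0.65},{"linear":[-1,0,0],"delta_rot":[0,0,0],"fingers":0.65}]'
python3 -m crank '[{"linear":[-2.5,0,0],"delta_rot":[0,0,0],"fingers":0.65},{"linear":[-4,0,0],"delta_rot":[0,0,0],"fingers":0.65},{"linear":[-4.5,0,0],"delta_rot":[0,0,0],"fingers":0.65},{"linear":[-2,0.5,3],"delta_rot":[0,0,0],"fingers":0.65},{"linear":[0,0.7,4],"delta_rot":[0,0,0],"fingers":0.65}]'
python3 -m crank '[{"linear":[0,0.8,4.4],"delta_rot":[0,0,0],"fingers":0.65},{"linear":[0,0.8,4.4],"delta_rot":[0,0,0],"fingers":0.65},{"linear":[0,0.8,4.4],"delta_rot":[0,0,0],"fingers":0.65},{"linear":[0,0.6,3],"delta_rot":[0,0,0],"fingers":0.65},{"linear":[0,0,0],"delta_rot":[0,0,0],"fingers":0.65}]'
python3 - <<'E'
from h import *
c=capture("scene");t=capture("top")
X=[[578.6,343.3,88],[563.2,268.9,88],[547.8,194.5,88],[532.4,120.1,88]]
print(proj(c,X).round(1).tolist(),proj(t,X).round(1).tolist())
cv2.imwrite("pics/s13.png",np.hstack([cv2.resize(c["image"][150:280,310:440],(400,400),interpolation=2),cv2.resize(t["image"][190:290,130:300],(400,235),interpolation=2)[:,:].repeat(1,0)if 0 else cv2.copyMakeBorder(cv2.resize(t["image"][190:290,130:300],(400,235),interpolation=2),0,165,0,0,0)]))
E
```

```text
time: 27.4
tool_pos: [531.5, 120.7, 85.5]
tcp_rot: [-1.271, 1.568, -3.046]
contact_force: [0.2, 0.6, 0.8]
grip_width: 59.5
time: 27.9
tool_pos: [531.6, 50.3, 221.0]
tcp_rot: [1.761, 1.562, -0.011]
contact_force: [1.2, -0.5, -0.4]
grip_width: 60.3
time: 28.4
tool_pos: [526.3, -118.6, 217.0]
tcp_rot: [0.762, 1.569, -1.018]
contact_force: [0.2, -0.4, 0.1]
grip_width: 59.6
[[406.1, 188.7], [389.0, 197.9], [370.7, 207.9], [350.9, 218.6]] [[167.4, 225.7], [199.2, 233.0], [231.4, 240.5], [264.1, 248.1]]
```

View pics/s13.png

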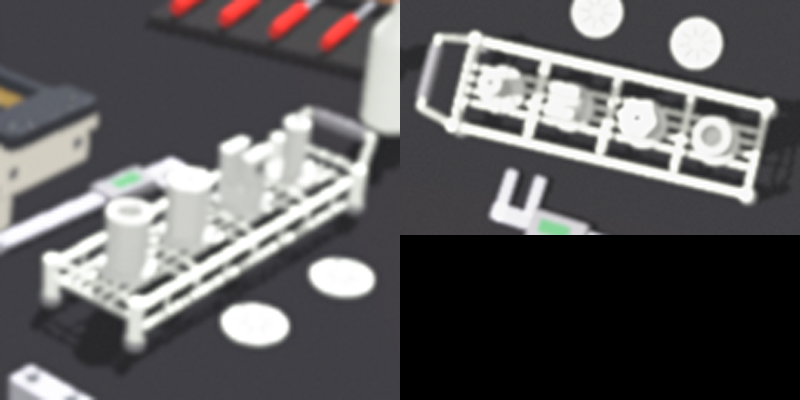

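All four stand upright, each centred between its divider wires. From the handle the order is rotor, fork, hex, hub, and the hub's top is about 3 mm from its predicted spot. The arm is clear, so I'm handing in.

```bash
python3 -c "
from plant import workorder,bot
print(bot.get_obs()['contact_force'].round(1)); print(workorder.close_job())"
```

```text
[-0.3  0.  -0.4]
the job is handed in; nothing more can be done
None
```

I moved all four parts from the fixture to the white rack in order. From the stop (and so from the handle) they stand rotor, fork, hex, hub. Each was lowered to light contact of about 3–6 N and then released. The job was handed in at about 28.5 s of the 104 s allowed, and the system gave no verdict.

- **Final check:** both camera views showed every part upright between its own divider wires and the arm clear of the rack.
- **Measured positions:** the rotor was about 3.5 mm from its target in the scene view, and the hub about 3 mm in the top view. The fork and hex I judged by eye from the pictures and from the tool position at release.
- **One reading that disagreed:** the grip on the hub read 34–35 mm instead of 36 mm. A close look showed it held upright within about 5 mm of the tool axis, so I went on, and it was set down normally.

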